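Change the rejected board in the soldering jig

ROBOT

A 6-joint arm with a two-finger parallel gripper is mounted at the origin on a cart in front of the work surface, level with it; the furniture and walls round the work are solid. World frame = base frame: x ahead of the robot, y to its left, z up, the work surface at z = 0. Lengths are in m, angles in rad, forces in N, time in s.
With the tool pointing down it reaches from about 0.375 to 0.9 m from the base axis. Payload 3.1 kg.
Tool frame: the origin (TCP) lies between the finger pads; the fingertips stand 11 mm ahead of it and the grasp point (between the pads) lies 8 mm behind it; z points along the fingers, y is the line along which they close (so a half turn about z gives the same grasp; the last joint's range is limited). The gripper opens to 87 mm and grips with 3 to 60 N. Pads are 19 mm wide; open, the fingers measure 117 mm over their backs; the gripper's body (75 mm by 190 mm) begins 51 mm behind the grasp point.
Start: joints at [0.941, 0.527, 1.433, -0, 1.181, -0.178], TCP at [0.273, 0.562, 0.234] pointing down, gripper open.
Joint ranges: [-3.08, 3.08], [-0.75, 2.2], [0.22, 2.44], [-1.43, 4.57], [0, 2.65], [-2.85, 2.85]. Speed limits (rad/s): [2.79, 2.79, 3.14, 3.14, 3.14, 3.14].

INTERFACE

Orientations are given as a unit quaternion [x, y, z, w].
In Python, from rig import get_obs, camera, hand_in gives the robot as it stands.
- The arm moves only by the shell command python3 -m pendant 'ROWS' [FORCE]. ROWS is JSON, a list that holds one entry, the list of rows, each a list of 7 numbers: the shift along the tool's x, y, z in m, then the turn, a rotation vector about the tool's x, y, z in degrees, then the opening, from 0 (shut) to 1 (fully open). In form: [[[x, y, z, ax, ay, az, fingers], ...]]. A call has exactly 5 rows; each row shifts and turns the commanded pose from where the row before left it, along the tool's axes as they then stand; what a row does not reach is not made up. A row lasts 1/8 s, in which the tool goes at most 62.5 mm and 10.7 degrees, less where a joint would pass 70% of its speed; a pose out of reach is approached as far as the arm can. A call with a gripper value outside its range is refused whole. The fingers move at their own pace and stop on an object; FORCE is the grip in N (left out, the last holds). Time passes only in rows, so rows that do not move let the fingers close, or fill a call up. It gives the time, the measured TCP pose, the force, the opening and the grip force at its end, in the units of the state.
- get_obs(): the state, without advancing time (a new reading comes with each control period).
- camera(name): name is "scene" or "top" or "wrist"; returns a dict with "img" (400x640x3 uint8, red, green, blue), "intrinsics" (3x3 intrinsics, pixels), "R" (3x3) and "t" (3): a world point X has camera coordinates R X + t; the wrist camera has in their place "T_tool_cam" (4x4, takes a point from camera to tool coordinates, whose origin is the TCP and whose axes are the flange's). Camera axes: x right, y down, z forward; pixel columns grow to the right and rows downward; lengths in m; the calibration is good to about 2 mm. The wrist camera is an equidistant fisheye: a pixel r from the principal point sees the ray r / f radians off the axis. A picture is of the moment at which its call begins: read the wrist's pose just before it. There is no depth.
- hand_in(): hands the job in; it is judged then, once.
The state is a dict: "time": time; "q": joint angles; "joint_velocities": joint speeds; "joint_torque": joint torques, N m; "position": TCP position; "tool_rot": TCP orientation; "ft_force": force on the tool from outside, world axes, zero at the start; "moment": the same for the moment, N m; "grip_width": finger opening in m; "grip_force": force on a finger pad.
Only numpy, scipy, OpenCV 4.12 (cv2) and the standard library are available. Lean on these libraries where they do the work, as an engineer would, in place of code of your own. Each camera call takes 0.05 s, during which the arm holds its last target. There are 200 camera calls.

TASK

The board in the soldering jig, the one with the red dot, has been rejected: change it for the new board waiting in the blue tray. Take both hold-down bars off their dowels and park them on the green mat, put the rejected board in the red tray and the new board into the jig's nest, both parts side up, then put each bar back on its own dowels (the long bar with the yellow handle, the short bar with the blue handle) so that it sits fully home. Leave the flux tin and the multimeter where they are.

Things in the scene. Friction and masses are not known exactly. Their poses are not given: they have to be found in the camera images.
- jig: soldering jig: dark grey-blue plate 116 (x) by 190 mm (y), fixed, top at z = 14 mm. Origin: centre of underside. Nest at its centre: board feet on the plate at (0, 0, 14) mm, its 62 mm length along jig x, either way round, 2 mm play between eight tapered steel pins 11.5 mm high. Long bar lies along jig y at x = +33 mm, short bar at x = -33 mm (yellow and blue marks at the plate edge).
- long_bar: long hold-down bar: bar along its y, 168 mm long; end blocks 24x24x20 mm with 12 mm through holes 144 mm apart. Origin: middle, at underside of end blocks, z up. On top a yellow square handle 20x20 mm, grip faces z = 24 to 46 mm; beam top z = 20. 0.16 kg. Either way round. Starts home at jig (33, 0, 14) mm on brass dowels at jig x = 33, y = +-72 (8 mm thick, 19 high, tapered, 2 mm play).
- short_bar: short hold-down bar: bar along its y, 136 mm long; end blocks 24x24x20 mm with 12 mm through holes 112 mm apart. Origin: middle, at underside of end blocks, z up. On top a blue square handle 20x20 mm, grip faces z = 24 to 46 mm; beam top z = 20. 0.16 kg. Either way round. Starts home at jig (-33, 0, 14) mm on brass dowels at jig x = -33, y = +-56 (8 mm thick, 19 high, tapered, 2 mm play).
- reject_board: rejected board: green circuit board, parts on top, 46 (x) by 62 mm (y), 18 high, on four 6 mm feet. Origin: centre, at underside of the feet, z up. Plate 2 mm thick, edges at z = 6 to 8 mm: grasp across the 46 mm width at the middle of the long edges, fingertips about 2 mm above what it stands on. Has a flat round red sticker; starts in the nest, both ends under the bars.
- new_board: new board: green circuit board, parts on top, 46 (x) by 62 mm (y), 18 high, on four 6 mm feet. Origin: centre, at underside of the feet, z up. Plate 2 mm thick, edges at z = 6 to 8 mm: grasp across the 46 mm width at the middle of the long edges, fingertips about 2 mm above what it stands on. No red dot. It starts in the blue tray, turned by any small angle.
- red_tray: red plastic tray, 135 x 135 mm, open on top, rim 11 mm high, walls 4 mm, floor 4 mm thick (inner floor 127 x 127 mm at z = 4 mm). Origin: centre of its underside. Fixed. Target for the rejected board: flat on its floor, near the middle.
- blue_tray: blue plastic tray, 135 x 135 mm, open on top, rim 11 mm high, walls 4 mm, floor 4 mm thick (inner floor 127 x 127 mm at z = 4 mm). Origin: centre of its underside. Fixed. The new board starts in it; it ends empty.
- park_mat: green rubber mat, 124 mm (x) by 180 mm (y), 3 mm thick: the place to park both bars meanwhile. Origin: centre of its underside. Fixed. Side by side along its y, 56 mm or so apart, the bars leave room for the fingers if these close along the bars.
- flux_tin: round tin with yellow lid, 57 mm across, 21 mm high, loose; a bystander. Origin: centre of its underside.
- multimeter: yellow and black multimeter lying on its back, 145 x 68 x 42 mm, loose; a bystander. Origin: centre of its underside.
Not all that is in view belongs to the job. What is shaped like the short_bar but pink is not meant.

How it is judged:
On the way, in this order (a step that is already met when the one before it is completed fails the run):
1. both hold-down bars lie released on the green mat, the rejected board still in the jig (x of long_bar in the frame of park_mat between -0.06 and 0.06 m and y of long_bar in the frame of park_mat between -0.085 and 0.085 m and z of each of long_bar, short_bar in the frame of park_mat below 0.009 m and angle between each of long_bar, short_bar's own z axis and vertical below 0.08 rad and linear speed of each of long_bar, short_bar below 0.02 m/s and x of short_bar in the frame of park_mat between -0.06 and 0.06 m and y of short_bar in the frame of park_mat between -0.085 and 0.085 m and contact force between the fingers and long_bar below 0.5 N and contact force between the fingers and short_bar below 0.5 N and x of reject_board in the frame of jig between -0.0045 and 0.0045 m and y of reject_board in the frame of jig between -0.0045 and 0.0045 m and z of reject_board in the frame of jig below 0.017 m and angle between the y axis of reject_board and the x axis of jig, either way round below 0.15 rad and angle between reject_board's own z axis and vertical below 0.06 rad), for 0.2 s.
2. the rejected board lies flat and released in the red tray (x of reject_board in the frame of red_tray between -0.045 and 0.045 m and y of reject_board in the frame of red_tray between -0.045 and 0.045 m and z of reject_board in the frame of red_tray below 0.009 m and angle between reject_board's own z axis and vertical below 0.1 rad and linear speed of reject_board below 0.02 m/s and contact force between the fingers and reject_board below 0.5 N), for 0.2 s.
3. the new board sits released in the jig's nest (x of new_board in the frame of jig between -0.0045 and 0.0045 m and y of new_board in the frame of jig between -0.0045 and 0.0045 m and z of new_board in the frame of jig below 0.017 m and angle between the y axis of new_board and the x axis of jig, either way round below 0.15 rad and angle between new_board's own z axis and vertical below 0.06 rad and linear speed of new_board below 0.02 m/s and contact force between the fingers and new_board below 0.5 N), for 0.2 s.
At the end, for the whole second after the job is handed in: New board in the nest (4.5 mm, 0.15 rad), long bar home on the long dowels, short bar on the short ones (5 mm, 0.06 rad, at most 3 mm high), rejected board flat, parts up, in the red tray (45 mm of its middle in x and y), all released and at rest (x of long_bar in the frame of jig between 0.028 and 0.038 m and y of long_bar in the frame of jig between -0.005 and 0.005 m and z of each of long_bar, short_bar, new_board in the frame of jig below 0.017 m and angle between the y axis of each of long_bar, short_bar and the y axis of jig, either way round below 0.06 rad and angle between each of long_bar, short_bar's own z axis and vertical below 0.05 rad and x of short_bar in the frame of jig between -0.038 and -0.028 m and y of short_bar in the frame of jig between -0.005 and 0.005 m and x of new_board in the frame of jig between -0.0045 and 0.0045 m and y of new_board in the frame of jig between -0.0045 and 0.0045 m and angle between the y axis of new_board and the x axis of jig, either way round below 0.15 rad and angle between new_board's own z axis and vertical below 0.06 rad and x of reject_board in the frame of red_tray between -0.045 and 0.045 m and y of reject_board in the frame of red_tray between -0.045 and 0.045 m and z of reject_board in the frame of red_tray below 0.009 m and angle between reject_board's own z axis and vertical below 0.1 rad and linear speed of each of long_bar, short_bar, new_board, reject_board below 0.02 m/s); the robot touches nothing.
It fails at once if the flux tin was shifted by more than 20 mm (distance of flux_tin from where it was at the start of the episode above 0.02 m).
It fails at once if the multimeter was shifted by more than 20 mm (distance of multimeter from where it was at the start of the episode above 0.02 m).
It also fails if it takes over 144 s, if anything falls off the work surface, if the arm or the gripper's body presses on something with over 40 N, if the wrist force passes 120 N, or if a joint passes its speed limit or range.

## Working session

There is one attempt and no reset: what is moved stays moved. The work goes in short steps, Python scripts to look and compute and a shell command to move; the robot and the scene stay as the last step left them, time stands still between calls to the robot, and variables do not carry over. Pictures are saved under pics/ and viewed, at most 14 in all, crops included, and the job is handed in when it is done.

```bash
ls; mkdir -p pics
python3 - <<'E'
from rig import get_obs,camera
import cv2
o=get_obs();print(o['time'],o['position'],o['tool_rot'],o['ft_force'],o['grip_width'])
for n in('scene','top'):
    c=camera(n);cv2.imwrite(f'pics/{n}0.png',c['img'][:,:,::-1]);print(n,c['intrinsics'],c['R'],c['t'])
c=camera('wrist');print(c['intrinsics'],c['T_tool_cam'])
E
```

```text
pics
0.0 [0.27243421 0.56171313 0.23259583] [ 2.23990767e-01  9.74590683e-01 -9.84132984e-04 -4.09576878e-04] [-0.40736073 -0.11127007  0.04851464] 0.08677236811883163
scene [[376.60859847   0.         321.5134315 ]
 [  0.         376.60859847 195.26500766]
 [  0.           0.           1.        ]] [[ 0.78097239 -0.62448797 -0.00984373]
 [-0.33095299 -0.40041422 -0.85448146]
 [ 0.52967182  0.67058425 -0.51938861]] [-0.45940913  0.26603714  0.75218733]
top [[466.95975485   0.         317.15428131]
 [  0.         466.95975485 193.69918568]
 [  0.           0.           1.        ]] [[-0.01619685 -0.99986367  0.00321073]
 [-0.99251661  0.01568897 -0.12109761]
 [ 0.12103073 -0.0051481  -0.99263541]] [0.02281049 0.60369735 1.23544261]
[[309.70691629   0.         322.11687179]
 [  0.         309.70691629 198.12602688]
 [  0.           0.           1.        ]] [[ 8.07348486e-04 -9.53582000e-01 -3.01132393e-01  8.31010129e-02]
 [ 9.99998753e-01  1.17848398e-03 -1.05081232e-03 -1.71047998e-04]
 [ 1.35691541e-03 -3.01131169e-01  9.53581763e-01 -1.51627011e-01]
 [ 0.00000000e+00  0.00000000e+00  0.00000000e+00  1.00000000e+00]]
```

View pics/top0.png

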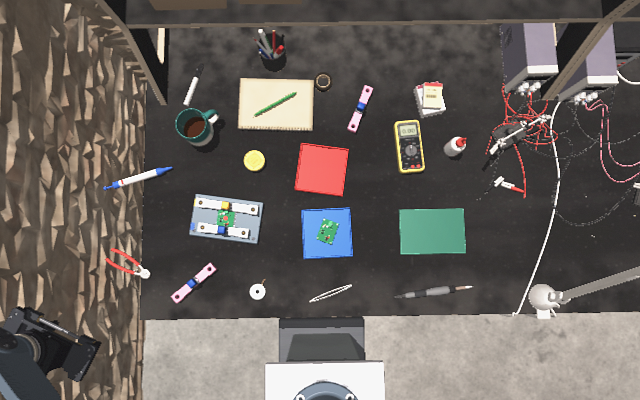

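View pics/scene0.png

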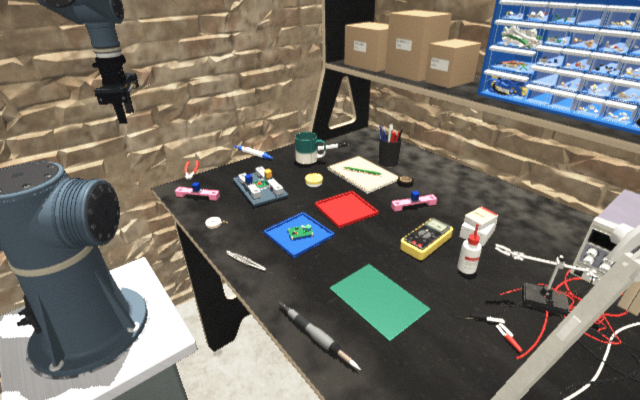

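The top view shows the jig at (227,218), with the yellow handle at (225,206) and the blue one at (221,230). The red tray is at (322,170), the blue tray with the new board at (327,233), and the mat at (433,231). The pink decoys are at (193,283) and (361,108). The scene view agrees with this.

```bash
cat > h.py <<'E'
import numpy as np, cv2
from rig import get_obs,camera
from scipy.spatial.transform import Rotation as Rot
def shot(n):
    o=get_obs(); c=camera(n); c['o']=o; return c
def ray(c,px):
    px=np.atleast_2d(px).astype(float);K=c['intrinsics']
    u=(px-[K[0,2],K[1,2]])/K[0,0]
    if 'R' in c:
        d=np.c_[u,np.ones(len(u))]; R=c['R'].T
        return -R@c['t'], d@R.T
    r=np.linalg.norm(u,axis=1,keepdims=True)
    d=np.c_[u/np.maximum(r,1e-9)*np.sin(r),np.cos(r)]
    T=c['T_tool_cam'];Rt=Rot.from_quat(c['o']['tool_rot']).as_matrix()
    return Rt@T[:3,3]+c['o']['position'], d@(Rt@T[:3,:3]).T
def toz(c,px,z):
    o,d=ray(c,px); return (o+d*((z-o[2])/d[:,2])[:,None])
def proj(c,X):
    X=np.atleast_2d(X);K=c['intrinsics']
    T=c['T_tool_cam'];Rt=Rot.from_quat(c['o']['tool_rot']).as_matrix()
    p=(X-(Rt@T[:3,3]+c['o']['position']))@(Rt@T[:3,:3])
    a=np.arctan2(np.linalg.norm(p[:,:2],axis=1),p[:,2])/np.linalg.norm(p[:,:2],axis=1)
    return p[:,:2]*a[:,None]*K[0,0]+K[:2,2]
def blobs(img,lo,hi,amin=20):
    m=cv2.inRange(cv2.cvtColor(img,cv2.COLOR_RGB2HSV),np.array(lo),np.array(hi))
    m=cv2.morphologyEx(m,cv2.MORPH_CLOSE,np.ones((3,3)))
    cs,_=cv2.findContours(m,cv2.RETR_EXTERNAL,cv2.CHAIN_APPROX_NONE)
    return sorted([k for k in cs if cv2.contourArea(k)>=amin],key=cv2.contourArea,reverse=True)
def rect(c,k,z):
    "min-area rectangle of contour k laid on plane z: centre, sizes, yaw of the long side (deg), area centroid"
    p=toz(c,k[:,0,:],z)[:,:2]
    (x,y),(w,h),a=cv2.minAreaRect((p*1000).astype(np.float32))
    if w<h:w,h,a=h,w,a+90
    a=(a+90)%180-90
    return np.round([x,y,w,h,a],1)
def yawof(o):
    y=Rot.from_quat(o['tool_rot']).as_matrix()[:,1]; return np.degrees(np.arctan2(y[1],y[0]))
def go(x,y,z,yaw=None):
    "shift in tool axes (mm) and turn about tool z (deg) to bring TCP to xyz mm with closing line at yaw"
    o=get_obs();R=Rot.from_quat(o['tool_rot']).as_matrix()
    P=np.array(o['position'])*1000
    print('t',round(o['time'],1),'at',P.round(1),'yaw',round(yawof(o),2),'tilt',np.degrees(R[:2,2]).round(2),'w',round(o['grip_width']*1000,1))
    if yaw is not None:
        dy=(yaw-yawof(o)+90)%180-90
        R2=R@Rot.from_euler('z',-dy,degrees=True).as_matrix()
        print('turn',round(-dy,2),'then shift',(R2.T@(np.array([x,y,z])-P)).round(1))
    print('shift now',(R.T@(np.array([x,y,z])-P)).round(1))
E
python3 - <<'E'
from h import *
c=shot('top');I=c['img']
for n,lo,hi,z in [('mat',(70,100,40),(90,255,160),.003),('red',(0,150,100),(8,255,255),.011),('blue',(100,150,80),(115,255,255),.011),('yel',(22,130,120),(32,255,255),.06),('board',(50,120,60),(69,255,255),.012),('jig',(95,40,60),(115,140,200),.014)]:
    print(n,[(rect(c,k,z).tolist(),cv2.boundingRect(k)) for k in blobs(I,lo,hi)[:5]])
print(get_obs()['time'],toz(c,[[225,206],[221,230],[227,218]],.06))
E
```

```text
mat [([502.3, -371.2, 119.0, 44.3, -0.9], (449, 208, 17, 44)), ([777.9, 342.4, 54.2, 23.7, -50.8], (190, 127, 18, 15)), ([848.0, 325.4, 54.7, 43.9, 37.5], (195, 109, 23, 16)), ([820.2, 391.5, 89.3, 39.7, -10.5], (176, 108, 18, 31))]
red [([676.9, 0.7, 137.0, 136.9, 81.4], (294, 143, 55, 54)), ([444.9, 540.7, 85.8, 12.3, 59.0], (111, 248, 28, 18)), ([837.9, -540.9, 99.5, 57.3, -12.0], (498, 92, 22, 34)), ([416.7, 557.1, 85.4, 12.6, 62.3], (105, 258, 29, 16)), ([747.6, -393.8, 26.0, 23.0, 89.1], (456, 138, 10, 9))]
blue [([498.7, -11.0, 136.1, 136.1, 2.0], (301, 207, 52, 52)), ([679.5, 440.9, 42.4, 17.8, -85.1], (156, 167, 16, 8)), ([368.4, 359.3, 19.4, 18.7, 44.5], (187, 279, 9, 9)), ([512.1, 279.2, 19.5, 16.5, 0.5], (218, 226, 7, 8)), ([856.5, -114.4, 19.9, 17.6, 88.5], (357, 103, 8, 7))]
yel []
board []
jig [([83.6, 3.4, 137.1, 43.0, 89.0], (298, 382, 53, 18)), ([100.5, 842.3, 85.8, 28.6, 40.1], (0, 373, 20, 27)), ([193.2, 846.5, 37.5, 16.5, 75.7], (0, 349, 14, 8)), ([214.9, 796.5, 67.6, 14.0, 40.7], (16, 336, 16, 21)), ([497.6, 279.8, 50.1, 23.1, 82.4], (211, 231, 19, 10))]
0.2 [[0.57201509 0.25923328 0.06      ]
 [0.50837421 0.26932297 0.06      ]
 [0.53992559 0.25368081 0.06      ]]
```

```bash
python3 -c "
from h import *
go(540,262,230,83.5)"
```

```text
t 0.2 at [272.6 562.  233. ] yaw 64.11 tilt [-0.04 -0.06] w 86.7
turn -19.39 then shift [-299.7 -267.8    3.1]
shift now [-371.5 -153.1    3.1]
```

```bash
python3 -m pendant '[[[0,0,0,0,0,-9.7,1],[0,0,0,0,0,-9.7,1],[-0.04,-0.036,0,0,0,0,1],[-0.04,-0.036,0,0,0,0,1],[-0.04,-0.036,0,0,0,0,1]]]'
python3 -m pendant '[[[-0.045,-0.04,0,0,0,0,1],[-0.045,-0.04,0,0,0,0,1],[-0.045,-0.04,0,0,0,0,1],[-0.045,-0.04,0,0,0,0,1],[0,0,0,0,0,0,1]]]'
python3 - <<'E'
from h import *
go(540,262,230,83.5)
c=shot('wrist');cv2.imwrite('pics/w1.png',c['img'][:,:,::-1])
E
```

```text
time: 0.82
position: [0.3806, 0.4403, 0.2334]
tool_rot: [0.056, 0.998, -0.0, 0.0]
ft_force: [0.7, 0.6, 0.1]
grip_width: 0.0871
grip_force: 0.0
time: 1.45
position: [0.544, 0.2586, 0.2334]
tool_rot: [0.06, 0.998, -0.0, 0.001]
ft_force: [-1.2, 0.1, -0.4]
grip_width: 0.0874
grip_force: 0.0
t 1.4 at [544.  258.6 233.4] yaw 83.16 tilt [ 0.11 -0.03] w 87.4
turn -0.34 then shift [4.4 3.  3.4]
shift now [4.4 2.9 3.4]
```

View pics/w1.png

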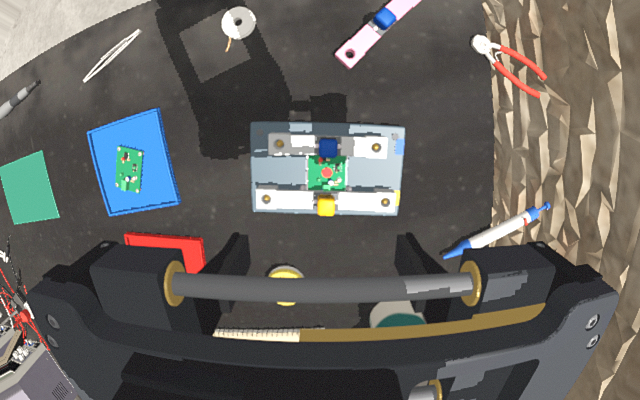

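Wrist view: the jig is centred near (328,170). The dowels are at (280,144) and (376,147) for the short bar, and (266,199) and (386,202) for the long bar. The red dot is at (327,173) on the board. I'll measure the dowels at z=33 mm.

Run:
```python
from h import *
c=shot('wrist');I=c['img']
H=cv2.cvtColor(I,cv2.COLOR_RGB2HSV)
def dow(px,r=7):
    x,y=px;w=H[y-r:y+r+1,x-r:x+r+1].astype(int)
    m=((w[...,1]>70)&(w[...,0]>8)&(w[...,0]<30)).astype(np.uint8)
    ys,xs=np.nonzero(m);return xs.mean()+x-r,ys.mean()+y-r,len(xs)
D=[dow(p) for p in [(280,144),(376,147),(266,199),(386,202)]]
print(np.round(D,1).tolist())
P=toz(c,np.array(D)[:,:2],.033)[:,:2]*1000;print(P.round(1))
for a,b in((0,1),(2,3)):
    d=P[b]-P[a];print('mid',(P[a]+P[b])/2,'len',np.linalg.norm(d),'yaw',np.degrees(np.arctan2(d[1],d[0])))
print('mid sep',np.linalg.norm((P[0]+P[1]-P[2]-P[3])/2))
for k in blobs(I,(95,20,60),(120,140,220),300)[:3]: print('jig',rect(c,k,.014),cv2.boundingRect(k),cv2.contourArea(k))
for k in blobs(I,(100,180,30),(125,255,255),50)[:4]: print('bl',rect(c,k,.060),cv2.boundingRect(k),cv2.contourArea(k))
for k in blobs(I,(20,150,100),(32,255,255),50)[:4]: print('ye',rect(c,k,.060),cv2.boundingRect(k),cv2.contourArea(k))
```

```text
[[278.3, 145.4, 36.0], [374.0, 149.0, 37.0], [265.4, 199.9, 27.0], [383.0, 203.2, 26.0]]
[[500.3 213.9]
 [517.2 322.8]
 [563.6 188.2]
 [584.2 329. ]]
mid [508.73612068 268.37948724] len 110.21408390657373 yaw 81.21073694448211
mid [573.89823207 258.61529298] len 142.29519903991118 yaw 81.65739146085356
mid sep 65.88960654390117
jig [ 829.3 -154.9  851.   355.7  -75.4] (26, 291, 344, 109) 5401.5
jig [541.9 263.6 190.8 117.   81.6] (249, 123, 156, 94) 3747.0
jig [977.4 691.6 472.1 209.9 -74.5] (447, 291, 172, 109) 3490.5
bl [493.2  25.8 121.6 116.7 -87.8] (87, 110, 93, 106) 651.5
bl [375.5 342.8  21.2  18.  -51.9] (373, 10, 22, 22) 267.0
bl [508.9 267.7  18.3  17.   -6.6] (318, 142, 17, 18) 265.0
ye [572.  258.4  24.7  18.   -7. ] (316, 197, 17, 22) 293.0
```

```bash
python3 -c "
from h import *
go(574,258.7,110,81.6)"
```

```text
t 1.6 at [540.5 261.5 233.1] yaw 83.4 tilt [-0.08  0.01] w 86.7
turn 1.8 then shift [-33.7   2.1 123.1]
shift now [-33.7   1.1 123.1]
```

```bash
python3 -m pendant '[[[0,0,0,0,0,1.8,1],[-0.0337,0.0021,0.05,0,0,0,1],[0,0,0.05,0,0,0,1],[0,0,0.023,0,0,0,1],[0,0,0,0,0,0,1]]]'
python3 - <<'E'
from h import *
c=shot('wrist');I=c['img'];cv2.imwrite('pics/w2.png',I[:,:,::-1])
for k in blobs(I,(20,150,100),(32,255,255),50)[:3]: print('ye',rect(c,k,.060),cv2.boundingRect(k),cv2.contourArea(k))
go(574,258.7,48,81.6)
E
```

```text
time: 2.17
position: [0.5716, 0.2603, 0.1084]
tool_rot: [0.071, 0.997, -0.001, -0.003]
ft_force: [0.3, 0.5, 0.1]
grip_width: 0.087
grip_force: 0.0
ye [571.4 259.1  25.   18.5  -8.1] (308, 209, 27, 34) 785.0
ye [647.4 203.3  43.1  16.1  84. ] (244, 310, 51, 16) 99.5
ye [ 641.6 -162.4   71.8   24.1  -82. ] (8, 295, 22, 17) 62.5
t 2.2 at [573.1 260.6 110.2] yaw 81.8 tilt [-0.09 -0.02] w 87.2
turn 0.2 then shift [-1.2 -1.7 62.2]
shift now [-1.2 -1.7 62.2]
```

View pics/w2.png

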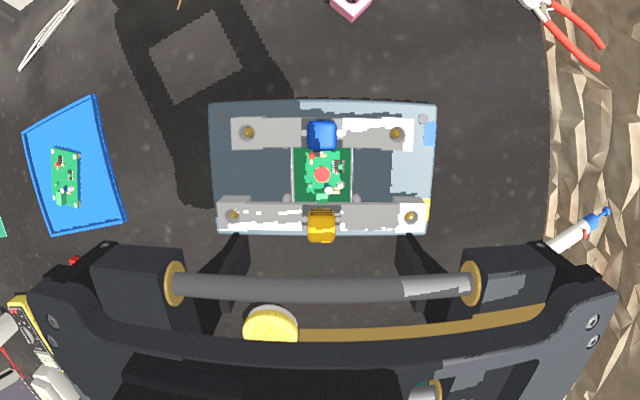

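```bash
python3 -m pendant '[[[-0.001,-0.0015,0.03,0,0,0,1],[0,0,0.024,0,0,0,1],[0,0,0.008,0,0,0,1],[0,0,0,0,0,0,1],[0,0,0,0,0,0,1]]]'
python3 -m pendant '[[[0,0,0,0,0,0,0],[0,0,0,0,0,0,0],[0,0,0,0,0,0,0],[0,0,0,0,0,0,0],[0,0,0,0,0,0,0]]]' 30
python3 - <<'E'
from h import *
go(574,258.7,48,81.6)
c=shot('top')
k=blobs(c['img'],(60,100,40),(90,255,180),300)
for q in k[:3]: print(rect(c,q,.003),cv2.boundingRect(q),cv2.contourArea(q))
E
```

```text
time: 2.85
position: [0.576, 0.2582, 0.0501]
tool_rot: [0.072, 0.997, 0.0, 0.001]
ft_force: [0.4, 0.1, -0.0]
grip_width: 0.087
grip_force: 0.0
time: 3.48
position: [0.575, 0.2577, 0.0485]
tool_rot: [0.072, 0.997, -0.0, -0.0]
ft_force: [-0.2, -0.8, -0.7]
grip_width: 0.0448
grip_force: 0.0
t 3.5 at [575.  257.7  48.5] yaw 81.71 tilt [-0.01 -0.  ] w 44.8
turn 0.11 then shift [1.2 0.9 0.5]
shift now [1.2 0.9 0.5]
```

```bash
python3 -m pendant '[[[0,0,0,0,0,0,0],[0,0,0,0,0,0,0],[0,0,0,0,0,0,0],[0,0,0,0,0,0,0],[0,0,0,0,0,0,0]]]'
python3 -m pendant '[[[0,0,-0.01,0,0,0,0],[0,0,-0.015,0,0,0,0],[0,0,-0.02,0,0,0,0],[0,0,-0.02,0,0,0,0],[0,0,0,0,0,0,0]]]'
python3 - <<'E'
from h import *
c=shot('top');H=cv2.cvtColor(c['img'],cv2.COLOR_RGB2HSV)
print([H[y,x].tolist() for x,y in((433,231),(410,220),(455,245))])
k=blobs(c['img'],(65,60,30),(95,255,255),300)
for q in k[:3]: print(rect(c,q,.003),cv2.boundingRect(q),cv2.contourArea(q))
go(530,-303,115,90)
E
```

```text
time: 4.15
position: [0.5751, 0.2578, 0.0485]
tool_rot: [0.072, 0.997, 0.0, 0.0]
ft_force: [0.5, 1.5, -0.2]
grip_width: 0.0197
grip_force: 30.0
time: 4.78
position: [0.5766, 0.2581, 0.1162]
tool_rot: [0.072, 0.997, 0.001, 0.003]
ft_force: [-0.2, -0.2, -1.8]
grip_width: 0.0199
grip_force: 30.0
[[79, 104, 199], [79, 101, 209], [79, 110, 193]]
[ 499.3 -303.1  182.6  125.5  -89.7] (399, 208, 67, 47) 2884.0
[811.7 356.3 118.1  96.5  86.2] (175, 108, 43, 34) 927.0
[503.9 -12.9  62.2  45.  -21.5] (316, 218, 23, 27) 332.5
t 4.8 at [575.7 257.8 114.9] yaw 81.72 tilt [0.14 0.03] w 19.7
turn -8.28 then shift [ 4.570e+01 -5.608e+02 -5.000e-01]
shift now [-3.560e+01 -5.616e+02 -5.000e-01]
```

```bash
python3 -m pendant '[[[0,0,0,0,0,-8.3,0],[0.005,-0.056,0,0,0,0,0],[0.005,-0.056,0,0,0,0,0],[0.005,-0.056,0,0,0,0,0],[0.005,-0.056,0,0,0,0,0]]]'
python3 -m pendant '[[[0.005,-0.056,0,0,0,0,0],[0.005,-0.056,0,0,0,0,0],[0.005,-0.056,0,0,0,0,0],[0.005,-0.056,0,0,0,0,0],[0.005,-0.056,0,0,0,0,0]]]'
python3 -m pendant '[[[0,-0.056,0,0,0,0,0],[0,0,0.03,0,0,0,0],[0,0,0.03,0,0,0,0],[0,0,0,0,0,0,0],[0,0,0,0,0,0,0]]]'
python3 -c "
from h import *
go(527,-303,38,90)"
```

```text
time: 5.45
position: [0.5543, 0.0321, 0.1128]
tool_rot: [-0.0, 1.0, 0.0, -0.001]
ft_force: [0.2, -0.3, -1.7]
grip_width: 0.0198
grip_force: 30.0
time: 6.08
position: [0.5293, -0.2478, 0.1128]
tool_rot: [-0.0, 1.0, 0.001, -0.001]
ft_force: [0.1, -0.3, -2.1]
grip_width: 0.0199
grip_force: 30.0
time: 6.7
position: [0.5304, -0.3023, 0.0538]
tool_rot: [-0.0, 1.0, -0.0, 0.0]
ft_force: [-0.8, -0.2, -1.0]
grip_width: 0.0198
grip_force: 30.0
t 6.7 at [ 530.4 -302.3   53.8] yaw 90.03 tilt [ 0.01 -0.01] w 19.8
turn 0.03 then shift [ 3.4 -0.7 15.8]
shift now [ 3.4 -0.7 15.8]
```

Place the bar, open the fingers and rise. Opening takes about 1 s.

```bash
python3 -m pendant '[[[0.0034,-0.0007,0.01,0,0,0,0],[0,0,0.004,0,0,0,0],[0,0,0.0015,0,0,0,0],[0,0,0,0,0,0,0],[0,0,0,0,0,0,0]]]'
python3 -m pendant '[[[0,0,0,0,0,0,0.6],[0,0,0,0,0,0,0.6],[0,0,0,0,0,0,0.6],[0,0,0,0,0,0,0.6],[0,0,0,0,0,0,0.6]]]'
python3 -m pendant '[[[0,0,-0.04,0,0,0,1],[0,0,-0.04,0,0,0,1],[0,0,0,0,0,0,1],[0,0,0,0,0,0,1],[0,0,0,0,0,0,1]]]'
python3 - <<'E'
from h import *
c=shot('wrist');I=c['img'];cv2.imwrite('pics/w3.png',I[:,:,::-1])
go(508.8,268.2,110,81.6)
E
```

```text
time: 7.32
position: [0.527, -0.3031, 0.0382]
tool_rot: [-0.0, 1.0, -0.0, 0.0]
ft_force: [0.6, 0.0, -1.1]
grip_width: 0.0196
grip_force: 30.0
time: 7.95
position: [0.5268, -0.303, 0.0381]
tool_rot: [-0.0, 1.0, -0.0, -0.0]
ft_force: [-0.3, 0.8, -0.2]
grip_width: 0.0511
grip_force: 0.0
time: 8.57
position: [0.5259, -0.3023, 0.1167]
tool_rot: [-0.0, 1.0, 0.001, -0.001]
ft_force: [-0.5, -0.4, -0.3]
grip_width: 0.0856
grip_force: 0.0
t 8.6 at [ 526.  -302.4  116.7] yaw 90.01 tilt [-0.13  0.11] w 86.5
turn 8.41 then shift [100.4 561.9   7.8]
shift now [ 17.1 570.6   7.8]
```

View pics/w3.png

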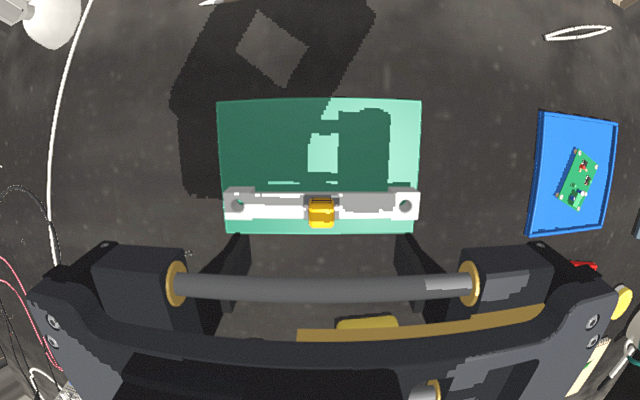

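The long bar lies flat on the mat, with its handle at (321,205) and its holes at (237,206) and (405,206). Next is the short bar.

```bash
python3 -m pendant '[[[0.002,0.057,0,0,0,0,1],[0.002,0.057,0,0,0,0,1],[0.002,0.057,0,0,0,0,1],[0.002,0.057,0,0,0,0,1],[0.002,0.057,0,0,0,0,1]]]'
python3 -m pendant '[[[0.002,0.057,0,0,0,0,1],[0.002,0.057,0,0,0,0,1],[0.002,0.057,0,0,0,0,1],[0.001,0.057,0,0,0,0,1],[0,0.057,0,0,0,8.4,1]]]'
python3 -m pendant '[[[0,0,0,0,0,0,1],[0,0,0,0,0,0,1],[0,0,0,0,0,0,1],[0,0,0,0,0,0,1],[0,0,0,0,0,0,1]]]'
python3 - <<'E'
from h import *
c=shot('wrist');I=c['img']
for k in blobs(I,(100,180,30),(125,255,255),50)[:5]: print('bl',rect(c,k,.060),cv2.boundingRect(k),cv2.contourArea(k))
go(508.8,268.2,48.5,81.6)
E
```

```text
time: 9.25
position: [0.5162, -0.0163, 0.1172]
tool_rot: [0.0, 1.0, 0.0, -0.001]
ft_force: [0.9, 0.5, -0.6]
grip_width: 0.0872
grip_force: 0.0
time: 9.88
position: [0.5089, 0.2687, 0.1171]
tool_rot: [0.075, 0.997, -0.0, -0.001]
ft_force: [2.1, -0.4, 0.5]
grip_width: 0.087
grip_force: 0.0
time: 10.5
position: [0.5099, 0.266, 0.1181]
tool_rot: [0.074, 0.997, -0.0, -0.0]
ft_force: [0.4, -0.3, 0.3]
grip_width: 0.0873
grip_force: 0.0
bl [375.5 341.8  21.8  17.6 -50.3] (387, 4, 34, 33) 654.0
bl [507.4 268.6  19.4  18.3  -9. ] (313, 204, 26, 26) 561.5
bl [469.1  99.   83.3  16.2   9.5] (94, 153, 43, 92) 438.0
bl [481.2  -6.8  91.6   8.9   3.4] (36, 182, 36, 84) 197.0
bl [495.7  63.8  33.3  24.6  20.9] (95, 211, 23, 33) 51.0
t 10.6 at [509.9 266.2 118.1] yaw 81.55 tilt [-0. -0.] w 86.8
turn -0.05 then shift [ 1.4  1.8 69.6]
shift now [ 1.4  1.8 69.6]
```

```bash
python3 -m pendant '[[[0.0015,0.0018,0.035,0,0,0,0.6],[0,0,0.025,0,0,0,0.6],[0,0,0.0095,0,0,0,0.6],[0,0,0,0,0,0,0.6],[0,0,0,0,0,0,0.4]]]'
python3 -m pendant '[[[0,0,0,0,0,0,0],[0,0,0,0,0,0,0],[0,0,0,0,0,0,0],[0,0,0,0,0,0,0],[0,0,0,0,0,0,0]]]' 30
python3 -m pendant '[[[0,0,0,0,0,0,0],[0,0,-0.01,0,0,0,0],[0,0,-0.016,0,0,0,0],[0,0,-0.02,0,0,0,0],[0,0,-0.02,0,0,0,0]]]'
python3 -m pendant '[[[0,0,0,0,0,-8.4,0],[0,-0.04,0,0,0,0,0],[0,0,0,0,0,0,0],[0,0,0,0,0,0,0],[0,0,0,0,0,0,0]]]'
python3 -c "
from h import *
go(471,-303,115,90)"
```

```text
time: 11.18
position: [0.5092, 0.2692, 0.0494]
tool_rot: [0.073, 0.997, 0.0, 0.001]
ft_force: [0.4, 0.1, 0.0]
grip_width: 0.0488
grip_force: 0.0
time: 11.8
position: [0.5086, 0.2691, 0.0489]
tool_rot: [0.073, 0.997, 0.0, 0.0]
ft_force: [-0.1, -0.5, 3.4]
grip_width: 0.0198
grip_force: 30.0
time: 12.42
position: [0.5084, 0.269, 0.1158]
tool_rot: [0.073, 0.997, 0.0, 0.0]
ft_force: [0.3, -0.2, -0.8]
grip_width: 0.0197
grip_force: 30.0
time: 13.05
position: [0.5086, 0.2296, 0.1148]
tool_rot: [-0.0, 1.0, 0.0, 0.0]
ft_force: [1.5, 0.4, -1.0]
grip_width: 0.0196
grip_force: 30.0
t 13.1 at [508.6 229.6 114.8] yaw 90.05 tilt [0.04 0.02] w 19.6
turn 0.05 then shift [ 3.760e+01 -5.326e+02 -4.000e-01]
shift now [ 3.800e+01 -5.326e+02 -4.000e-01]
```

```bash
python3 -m pendant '[[[0.004,-0.053,0,0,0,0,0],[0.004,-0.053,0,0,0,0,0],[0.004,-0.053,0,0,0,0,0],[0.004,-0.053,0,0,0,0,0],[0.004,-0.053,0,0,0,0,0]]]'
python3 -m pendant '[[[0.004,-0.053,0,0,0,0,0],[0.004,-0.053,0,0,0,0,0],[0.004,-0.053,0,0,0,0,0],[0.003,-0.053,0,0,0,0,0],[0.003,-0.053,0,0,0,0,0]]]'
python3 -m pendant '[[[0,-0.0025,0,0,0,0,0],[0,0,0.03,0,0,0,0],[0,0,0.03,0,0,0,0],[0,0,0,0,0,0,0],[0,0,0,0,0,0,0]]]'
python3 -c "
from h import *
go(471,-303,38.5,90)"
```

```text
time: 13.68
position: [0.4889, -0.0371, 0.1147]
tool_rot: [-0.001, 1.0, -0.0, 0.001]
ft_force: [1.1, -0.3, -1.8]
grip_width: 0.02
grip_force: 30.0
time: 14.3
position: [0.471, -0.3024, 0.1146]
tool_rot: [-0.0, 1.0, -0.0, 0.0]
ft_force: [1.0, 1.0, -1.9]
grip_width: 0.0196
grip_force: 30.0
time: 14.92
position: [0.4713, -0.3031, 0.0552]
tool_rot: [-0.001, 1.0, -0.0, 0.0]
ft_force: [-0.3, 0.0, -1.8]
grip_width: 0.0201
grip_force: 30.0
t 14.9 at [ 471.3 -303.1   55.2] yaw 90.08 tilt [ 0.03 -0.02] w 20.1
turn 0.08 then shift [ 0.3  0.1 16.7]
shift now [ 0.3  0.1 16.7]
```

```bash
python3 -m pendant '[[[0,0,0.01,0,0,0,0],[0,0,0.005,0,0,0,0],[0,0,0.0017,0,0,0,0],[0,0,0,0,0,0,0],[0,0,0,0,0,0,0]]]'
python3 -m pendant '[[[0,0,0,0,0,0,0.6],[0,0,0,0,0,0,0.6],[0,0,0,0,0,0,0.6],[0,0,0,0,0,0,0.6],[0,0,0,0,0,0,0.6]]]'
python3 -m pendant '[[[0,0,-0.04,0,0,0,1],[0,0,-0.05,0,0,0,1],[0,0,-0.05,0,0,0,1],[-0.007,0.056,0,0,0,0,1],[-0.007,0.056,0,0,0,0,1]]]'
python3 -m pendant '[[[-0.007,0.056,0,0,0,0,1],[-0.007,0.056,0,0,0,0,1],[-0.007,0.056,0,0,0,0,1],[-0.007,0.056,0,0,0,0,1],[-0.007,0.056,0,0,0,0,1]]]'
python3 -m pendant '[[[-0.007,0.056,0,0,0,0,1],[-0.007,0.056,0,0,0,0,1],[-0.007,0.056,0,0,0,8.4,1],[0,0,0,0,0,0,1],[0,0,0,0,0,0,1]]]'
python3 - <<'E'
from h import *
go(541.5,263.5,100,81.6)
c=shot('top');I=c['img'];cv2.imwrite('pics/t2.png',cv2.resize(I[150:290,180:480],None,fx=2.6,fy=2.6)[:,:,::-1])
c=shot('wrist');I=c['img'];cv2.imwrite('pics/w4.png',I[:,:,::-1])
for k in blobs(I,(50,120,40),(80,255,255),150)[:4]: print('bd',rect(c,k,.022),cv2.boundingRect(k),cv2.contourArea(k))
E
```

```text
time: 15.55
position: [0.4706, -0.3037, 0.0379]
tool_rot: [-0.0, 1.0, -0.0, 0.0]
ft_force: [0.0, 0.3, -3.0]
grip_width: 0.0196
grip_force: 30.0
time: 16.18
position: [0.4706, -0.3035, 0.0379]
tool_rot: [-0.0, 1.0, -0.0, 0.0]
ft_force: [0.2, 0.5, -0.5]
grip_width: 0.0511
grip_force: 0.0
time: 16.8
position: [0.4849, -0.1911, 0.1789]
tool_rot: [0.001, 1.0, -0.001, 0.001]
ft_force: [0.5, 0.5, -0.4]
grip_width: 0.086
grip_force: 0.0
time: 17.42
position: [0.5195, 0.0903, 0.178]
tool_rot: [-0.0, 1.0, -0.0, 0.0]
ft_force: [0.4, -0.6, 0.5]
grip_width: 0.0868
grip_force: 0.0
time: 18.05
position: [0.5398, 0.2562, 0.1775]
tool_rot: [0.072, 0.997, -0.0, -0.001]
ft_force: [-0.5, -1.0, 0.1]
grip_width: 0.0873
grip_force: 0.0
t 18.1 at [539.8 256.2 177.5] yaw 81.71 tilt [-0.06 -0.05] w 87.3
turn 0.11 then shift [-0.7  7.5 77.5]
shift now [-0.7  7.5 77.5]
bd [543.4 263.5  60.7  44.1  -7.4] (309, 159, 44, 57) 1913.0
bd [503.2  -6.3  62.4  43.7 -21.9] (96, 162, 27, 52) 919.0
bd [ 476.6 -249.7  135.9   90.2   82.7] (0, 167, 39, 57) 905.5
bd [ 549.3 -272.4  172.5   20.8  -86.2] (0, 225, 42, 19) 279.0
```

View pics/w4.png

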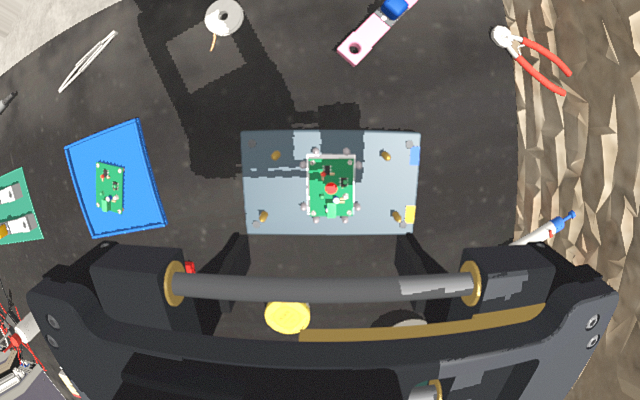

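View pics/t2.png

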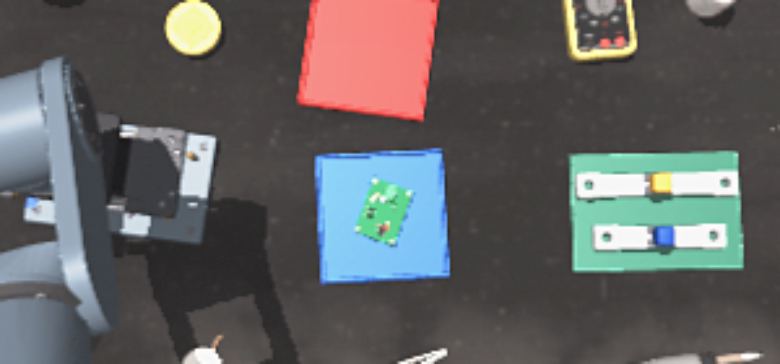

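Both bars lie on the mat (in the crop, yellow handle at (661,183) and blue at (664,236)). The reject board is alone in the nest at wrist pixel (331,187), with its pins clear of the mid-edges. Now I'll grasp it.

```bash
python3 -m pendant '[[[-0.001,0.0075,0.06,0,0,0,1],[0,0,0.055,0,0,0,1],[0,0,0.022,0,0,0,1],[0,0,0,0,0,0,1],[0,0,0,0,0,0,1]]]' 20
python3 -c "
from h import *
go(542,263.5,27,81.6)"
```

```text
time: 18.77
position: [0.5436, 0.2631, 0.042]
tool_rot: [0.074, 0.997, 0.0, 0.001]
ft_force: [0.2, 0.6, 0.6]
grip_width: 0.0873
grip_force: 0.0
t 18.8 at [543.6 263.1  42. ] yaw 81.54 tilt [0.1  0.03] w 87.3
turn -0.06 then shift [ 1.7  0.2 15. ]
shift now [ 1.7  0.2 15. ]
```

```bash
python3 -m pendant '[[[0.001,0,0.009,0,0,0,1],[0,0,0.006,0,0,0,1],[0,0,0,0,0,0,0],[0,0,0,0,0,0,0],[0,0,0,0,0,0,0]]]' 20
python3 -m pendant '[[[0,0,0,0,0,0,0],[0,0,0,0,0,0,0],[0,0,0,0,0,0,0],[0,0,0,0,0,0,0],[0,0,0,0,0,0,0]]]' 20
python3 -c "
from h import *
go(542,263.5,27,81.6)"
```

```text
time: 19.4
position: [0.5416, 0.264, 0.026]
tool_rot: [0.073, 0.997, 0.0, 0.0]
ft_force: [0.7, -0.2, 1.2]
grip_width: 0.065
grip_force: 0.0
time: 20.02
position: [0.5415, 0.2639, 0.0259]
tool_rot: [0.073, 0.997, 0.0, 0.0]
ft_force: [0.2, -0.0, 1.2]
grip_width: 0.0444
grip_force: 20.0
t 20.0 at [541.5 263.9  25.9] yaw 81.61 tilt [0. 0.] w 44.4
turn 0.01 then shift [-0.5 -0.4 -1.1]
shift now [-0.5 -0.4 -1.1]
```

```bash
python3 -m pendant '[[[0,0,-0.01,0,0,0,0],[0,0,-0.015,0,0,0,0],[0,0,-0.025,0,0,0,0],[0,0,-0.025,0,0,0,0],[0,0,0,0,0,0,0]]]'
python3 -c "
from h import *
go(676,1,100,81.6)"
```

```text
time: 20.65
position: [0.5434, 0.2645, 0.1038]
tool_rot: [0.073, 0.997, 0.001, 0.003]
ft_force: [0.3, 0.6, -0.2]
grip_width: 0.0447
grip_force: 20.0
t 20.6 at [543.4 264.5 103.8] yaw 81.62 tilt [0.34 0.09] w 44.7
turn 0.02 then shift [-169.6 -241.3    4.2]
shift now [-169.5 -241.4    4.2]
```

```bash
python3 -m pendant '[[[-0.029,-0.04,0,0,0,0,0],[-0.029,-0.04,0,0,0,0,0],[-0.029,-0.04,0,0,0,0,0],[-0.028,-0.04,0,0,0,0,0],[-0.028,-0.04,0,0,0,0,0]]]'
python3 -m pendant '[[[-0.028,-0.041,0,0,0,0,0],[0,0,0.04,0,0,0,0],[0,0,0.025,0,0,0,0],[0,0,0,0,0,0,0],[0,0,0,0,0,0,0]]]'
python3 -c "
from h import *
go(676,1,16.5,81.6)"
```

```text
time: 21.28
position: [0.6538, 0.0437, 0.1]
tool_rot: [0.073, 0.997, 0.0, -0.001]
ft_force: [0.6, 1.0, 0.2]
grip_width: 0.0447
grip_force: 20.0
time: 21.9
position: [0.6759, 0.0006, 0.0362]
tool_rot: [0.073, 0.997, -0.0, 0.0]
ft_force: [0.4, 0.4, -0.4]
grip_width: 0.0451
grip_force: 20.0
t 21.9 at [6.759e+02 6.000e-01 3.620e+01] yaw 81.63 tilt [ 0.04 -0.01] w 45.1
turn 0.03 then shift [-0.   0.4 19.7]
shift now [-0.   0.4 19.7]
```

```bash
python3 -m pendant '[[[0,0,0.012,0,0,0,0],[0,0,0.006,0,0,0,0],[0,0,0.001,0,0,0,0],[0,0,0,0,0,0,0],[0,0,0,0,0,0,0.7]]]'
python3 -m pendant '[[[0,0,0,0,0,0,0.7],[0,0,0,0,0,0,0.7],[0,0,0,0,0,0,0.7],[0,0,-0.02,0,0,0,0.7],[0,0,-0.03,0,0,0,0.7]]]'
python3 -m pendant '[[[0,0,-0.055,0,0,0,1],[0,0,-0.055,0,0,0,1],[0.055,0,0,0,0,0,1],[0.03,0,0,0,0,0,1],[0,0,0,0,0,0,1]]]'
python3 - <<'E'
from h import *
c=shot('wrist');I=c['img'];cv2.imwrite('pics/w5.png',I[:,:,::-1])
go(502,-11,100,68.5)
for k in blobs(I,(45,120,40),(80,255,255),150)[:4]: print('bd',rect(c,k,.012),cv2.boundingRect(k),cv2.contourArea(k))
E
```

```text
time: 22.52
position: [0.6758, 0.0005, 0.0172]
tool_rot: [0.073, 0.997, -0.0, 0.0]
ft_force: [1.0, -0.8, -0.2]
grip_width: 0.0497
grip_force: 0.0
time: 23.15
position: [0.675, 0.0006, 0.0675]
tool_rot: [0.073, 0.997, 0.0, -0.001]
ft_force: [0.8, 0.2, -0.2]
grip_width: 0.061
grip_force: 0.0
time: 23.78
position: [0.5893, 0.0136, 0.1785]
tool_rot: [0.073, 0.997, 0.0, -0.0]
ft_force: [-0.3, -0.3, -0.2]
grip_width: 0.0864
grip_force: 0.0
t 23.8 at [591.7  13.  178.5] yaw 81.63 tilt [ 0.15 -0.03] w 86.8
turn 13.13 then shift [ 74.9 -55.3  78.3]
shift now [ 85.5 -36.8  78.3]
bd [ 499.2 -296.9  176.3  120.5  -89.8] (35, 91, 103, 115) 4260.0
bd [503.  -15.   61.   44.4 -21. ] (258, 75, 51, 63) 2272.5
bd [ 6.76e+02 -4.00e-01  5.77e+01  4.31e+01 -7.00e+00] (302, 234, 39, 44) 1130.5
```

View pics/w5.png

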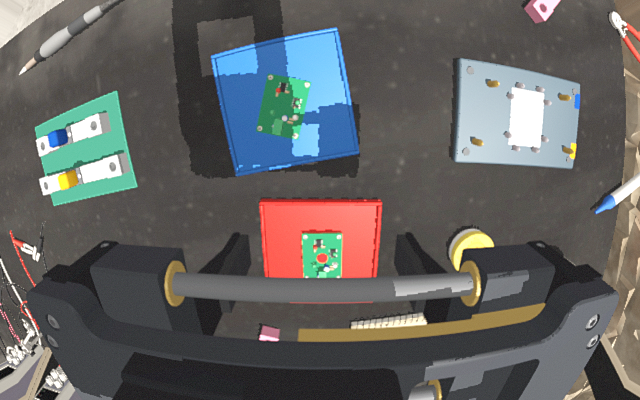

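The reject board lies flat in the red tray at (322,256), and the nest at (526,117) is empty. The new board is at (284,106) in the blue tray.

```bash
python3 -m pendant '[[[0,0,0,0,0,6.5,0.75],[0,0,0,0,0,6.1,0.75],[0.037,-0.028,0.03,0,0,0,0.75],[0.037,-0.029,0.03,0,0,0,0.75],[0,0,0,0,0,0,0.75]]]'
python3 -m pendant '[[[0,0,0,0,0,0,0.75],[0,0,0,0,0,0,0.75],[0,0,0,0,0,0,0.75],[0,0,0,0,0,0,0.75],[0,0,0,0,0,0,0.75]]]'
python3 - <<'E'
from h import *
c=shot('wrist');I=c['img']
for k in blobs(I,(45,120,40),(80,255,255),400)[:4]: print('bd',rect(c,k,.012),cv2.boundingRect(k),cv2.contourArea(k))
go(503,-14,17,69)
E
```

```text
time: 24.45
position: [0.4975, -0.0137, 0.1148]
tool_rot: [0.183, 0.983, 0.0, -0.005]
ft_force: [0.2, -0.2, 0.1]
grip_width: 0.0656
grip_force: 0.0
time: 25.08
position: [0.5022, -0.0137, 0.117]
tool_rot: [0.182, 0.983, -0.0, 0.0]
ft_force: [-0.4, -1.0, 0.3]
grip_width: 0.0653
grip_force: 0.0
bd [503.5 -15.1  62.7  44.8 -21.2] (296, 167, 53, 69) 3043.5
bd [ 462.2 -295.2  175.8   51.4  -90. ] (46, 208, 97, 59) 1884.5
t 25.1 at [502.1 -13.7 116.9] yaw 69.03 tilt [ 0.02 -0.  ] w 65.3
turn 0.03 then shift [-0.9  0.  99.9]
shift now [-0.9  0.  99.9]
```

```bash
python3 -m pendant '[[[-0.0018,-0.0007,0.05,0,0,0,0.75],[0,0,0.035,0,0,0,0.75],[0,0,0.015,0,0,0,0.75],[0,0,0,0,0,0,0.75],[0,0,0,0,0,0,0.75]]]' 20
python3 -m pendant '[[[0,0,0,0,0,0,0],[0,0,0,0,0,0,0],[0,0,0,0,0,0,0],[0,0,0,0,0,0,0],[0,0,0,0,0,0,0]]]' 20
python3 -m pendant '[[[0,0,-0.01,0,0,0,0],[0,0,-0.02,0,0,0,0],[0,0,-0.03,0,0,0,0],[0,0,-0.02,0,0,0,0],[0,0,0,0,0,0,0]]]' 20
python3 -c "
from h import *
go(541.5,263.5,100,81.6)"
```

```text
time: 25.75
position: [0.504, -0.0152, 0.0174]
tool_rot: [0.182, 0.983, -0.0, 0.001]
ft_force: [0.2, 0.6, 0.8]
grip_width: 0.0656
grip_force: 0.0
time: 26.38
position: [0.5036, -0.0151, 0.0171]
tool_rot: [0.182, 0.983, -0.0, 0.0]
ft_force: [0.6, -0.5, 2.8]
grip_width: 0.0451
grip_force: 20.0
time: 27.0
position: [0.5044, -0.0153, 0.0985]
tool_rot: [0.182, 0.983, -0.0, 0.002]
ft_force: [0.0, -0.2, -1.0]
grip_width: 0.0451
grip_force: 20.0
t 27.0 at [504.4 -15.3  98.5] yaw 69.02 tilt [ 0.21 -0.05] w 45.1
turn -12.58 then shift [  4.  281.2  -1.7]
shift now [ 65.1 273.6  -1.7]
```

```bash
python3 -m pendant '[[[0,0,0,0,0,-6.3,0],[0,0,0,0,0,-6.3,0],[0.001,0.056,0,0,0,0,0],[0.001,0.056,0,0,0,0,0],[0.001,0.056,0,0,0,0,0]]]'
python3 -m pendant '[[[0.001,0.056,0,0,0,0,0],[0,0.057,0,0,0,0,0],[0,0,0,0,0,0,0],[0,0,0,0,0,0,0],[0,0,0,0,0,0,0]]]'
python3 - <<'E'
from h import *
go(541.5,263.5,50,81.6)
c=shot('wrist');I=c['img'];cv2.imwrite('pics/w6.png',I[100:300,200:440][:,:,::-1].repeat(3,0).repeat(3,1)[:, :720])
for k in blobs(I,(45,120,40),(80,255,255),400)[:3]: print('bd',rect(c,k,.085),cv2.boundingRect(k),cv2.contourArea(k))
E
```

```text
time: 27.62
position: [0.5244, 0.1529, 0.0958]
tool_rot: [0.074, 0.997, -0.0, -0.001]
ft_force: [1.1, -0.3, -0.2]
grip_width: 0.0447
grip_force: 20.0
time: 28.25
position: [0.5398, 0.2619, 0.0963]
tool_rot: [0.074, 0.997, -0.0, -0.001]
ft_force: [0.1, -1.2, -0.4]
grip_width: 0.045
grip_force: 20.0
t 28.2 at [539.8 261.9  96.3] yaw 81.52 tilt [-0.11 -0.05] w 45.0
turn -0.08 then shift [-1.5  1.9 46.2]
shift now [-1.5  1.9 46.2]
bd [534.3 262.5  48.   47.4  -8.3] (280, 202, 85, 75) 5529.5
```

View pics/w6.png

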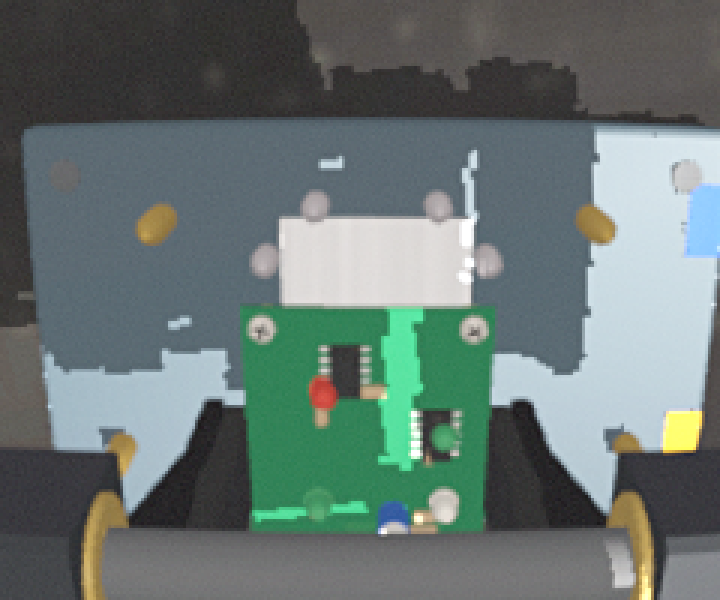

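The board is held level, with its near edge at row 306 of the crop (columns 241–494). The nest patch spans columns 279–474 with its top at row 217, and the pins are around it.

Run:
```python
from h import *
c=shot('wrist')
u=np.array([np.cos(np.radians(-8.4)),np.sin(np.radians(-8.4))]);v=np.array([-u[1],u[0]])
def f(n,px,z,ref):
    p=toz(c,px,z)[:,:2]*1000-np.array(ref);print(n,[(round(q@u,1),round(q@v,1)) for q in p])
T=np.array(c['o']['position'][:2])*1000
f('board edge vs TCP',[[280.5,202],[364.7,202]],.0912,T)
f('patch vs jig est',[[293,172.3],[358,172.3]],.014,[541.5,263.5])
f('pins(mid) vs jig',[[305.5,169],[346,169],[288,187],[362.5,187]],.020,[541.5,263.5])
f('short dowels top',[[254.5,171],[397,172.3]],.031,[541.5,263.5])
go(541.5,263.5,50,81.6)
```

```text
board edge vs TCP [(np.float64(-31.5), np.float64(-22.6)), (np.float64(-31.5), np.float64(22.6))]
patch vs jig est [(np.float64(-31.6), np.float64(-24.8)), (np.float64(-31.7), np.float64(25.7))]
pins(mid) vs jig [(np.float64(-35.5), np.float64(-14.7)), (np.float64(-35.5), np.float64(15.8)), (np.float64(-21.5), np.float64(-28.4)), (np.float64(-21.4), np.float64(28.8))]
short dowels top [(np.float64(-36.7), np.float64(-51.5)), (np.float64(-35.7), np.float64(52.6))]
t 28.4 at [540.3 262.   96.6] yaw 81.49 tilt [-0.06 -0.02] w 45.1
turn -0.11 then shift [-1.   1.7 46.6]
shift now [-1.   1.7 46.6]
```

```bash
python3 -m pendant '[[[-0.0013,0.002,0.03,0,0,0,0],[0,0,0.022,0,0,0,0],[0,0,0,0,0,0,0],[0,0,0,0,0,0,0],[0,0,0,0,0,0,0]]]'
python3 -c "
from h import *
go(541.8,263.8,27,81.6)"
```

```text
time: 28.98
position: [0.5429, 0.2653, 0.046]
tool_rot: [0.073, 0.997, 0.0, 0.001]
ft_force: [-0.0, -1.1, -1.2]
grip_width: 0.0449
grip_force: 20.0
t 29.0 at [542.9 265.3  46. ] yaw 81.59 tilt [0.12 0.03] w 44.9
turn -0.01 then shift [ 0.9 -1.6 19. ]
shift now [ 0.9 -1.6 19. ]
```

```bash
python3 -m pendant '[[[0,0,0,0,0,0,0],[0,0,0,0,0,0,0],[0,0,0,0,0,0,0],[0,0,0,0,0,0,0],[0,0,0,0,0,0,0]]]'
python3 -c "
from h import *
go(541.8,263.8,27,81.6)"
```

```text
time: 29.6
position: [0.5419, 0.2653, 0.0448]
tool_rot: [0.073, 0.997, -0.0, -0.0]
ft_force: [0.9, -0.3, -0.8]
grip_width: 0.0447
grip_force: 20.0
t 29.6 at [541.9 265.3  44.8] yaw 81.62 tilt [-0.01 -0.  ] w 44.7
turn 0.02 then shift [-0.1 -1.5 17.8]
shift now [-0.1 -1.5 17.8]
```

```bash
python3 -m pendant '[[[0,-0.0015,0.004,0,0,0,0],[0,0,0.003,0,0,0,0],[0,0,0.003,0,0,0,0],[0,0,0,0,0,0,0],[0,0,0,0,0,0,0]]]'
python3 -m pendant '[[[0,0,0.003,0,0,0,0],[0,0,0.003,0,0,0,0],[0,0,0.0015,0,0,0,0],[0,0,0,0,0,0,0],[0,0,0,0,0,0,0]]]'
python3 -c "
from h import *
go(541.8,263.8,27,81.6)"
```

```text
time: 30.22
position: [0.5418, 0.2638, 0.0348]
tool_rot: [0.073, 0.997, 0.0, 0.0]
ft_force: [-0.3, 0.5, -0.4]
grip_width: 0.045
grip_force: 20.0
time: 30.85
position: [0.5418, 0.2638, 0.0273]
tool_rot: [0.073, 0.997, 0.0, 0.0]
ft_force: [-0.5, -0.0, -0.8]
grip_width: 0.045
grip_force: 20.0
t 30.9 at [541.8 263.8  27.3] yaw 81.61 tilt [0. 0.] w 45.0
turn 0.01 then shift [-0.  -0.   0.3]
shift now [-0.  -0.   0.3]
```

No contact force, so the board went in cleanly. Release and look.

```bash
python3 -m pendant '[[[0,0,0.0003,0,0,0,0.75],[0,0,0,0,0,0,0.75],[0,0,0,0,0,0,0.75],[0,0,0,0,0,0,0.75],[0,0,-0.01,0,0,0,0.75]]]'
python3 -m pendant '[[[0,0,-0.05,0,0,0,1],[0,0,-0.05,0,0,0,1],[0,0,-0.03,0,0,0,1],[0,0,0,0,0,0,1],[0,0,0,0,0,0,1]]]'
python3 - <<'E'
from h import *
c=shot('wrist');I=c['img'];cv2.imwrite('pics/w7.png',cv2.resize(I[110:250,220:440],None,fx=3.5,fy=3.5)[:,:,::-1])
for k in blobs(I,(45,120,40),(80,255,255),400)[:3]: print('bd',rect(c,k,.022),cv2.boundingRect(k),cv2.contourArea(k))
go(527,-303,115,90)
E
```

```text
time: 31.48
position: [0.5411, 0.2636, 0.0367]
tool_rot: [0.073, 0.997, -0.0, -0.001]
ft_force: [-0.0, -0.5, -0.4]
grip_width: 0.0651
grip_force: 0.0
time: 32.1
position: [0.541, 0.2636, 0.1665]
tool_rot: [0.073, 0.997, -0.0, -0.001]
ft_force: [-0.4, -0.2, 0.2]
grip_width: 0.0863
grip_force: 0.0
bd [541.8 263.3  61.1  43.9  -8.3] (300, 159, 46, 60) 2045.5
bd [ 476.2 -240.   108.9   75.5  -89.8] (0, 169, 28, 54) 709.0
t 32.1 at [540.6 263.5 165.8] yaw 81.61 tilt [-0.16 -0.04] w 86.8
turn -8.39 then shift [  13.5 -566.4   51.3]
shift now [ -69.3 -562.3   51.3]
```

View pics/w7.png

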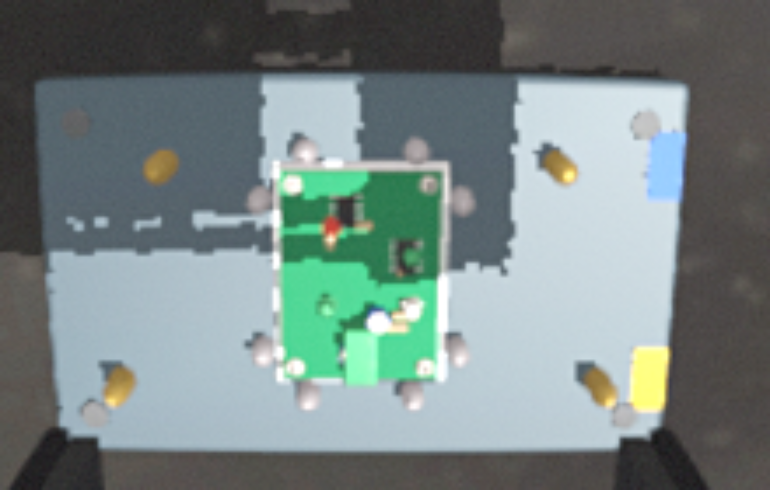

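The new board sits between its pins, centred at (541.8, 263.3) mm. Next I'll fetch the long bar, regrasping at the exact pose where I released it.

```bash
python3 -m pendant '[[[-0.007,-0.056,0,0,0,0,1],[-0.007,-0.056,0,0,0,0,1],[-0.007,-0.056,0,0,0,0,1],[-0.007,-0.056,0,0,0,0,1],[-0.007,-0.056,0,0,0,0,1]]]'
python3 -m pendant '[[[-0.007,-0.056,0,0,0,0,1],[-0.007,-0.056,0,0,0,0,1],[-0.007,-0.056,0,0,0,0,1],[-0.007,-0.056,0,0,0,0,1],[-0.007,-0.056,0,0,0,-8.4,1]]]'
python3 -m pendant '[[[0,0,0.05,0,0,0,1],[0,0,0,0,0,0,1],[0,0,0,0,0,0,1],[0,0,0,0,0,0,1],[0,0,0,0,0,0,1]]]'
python3 - <<'E'
from h import *
go(527,-303,38.1,90.03)
c=shot('wrist');I=c['img']
for k in blobs(I,(20,150,100),(32,255,255),50)[:2]: print('ye',rect(c,k,.049),cv2.boundingRect(k),cv2.contourArea(k))
E
```

```text
time: 32.78
position: [0.5344, -0.0198, 0.1654]
tool_rot: [0.073, 0.997, 0.0, -0.002]
ft_force: [0.9, 0.4, -0.0]
grip_width: 0.087
grip_force: 0.0
time: 33.4
position: [0.5282, -0.3016, 0.165]
tool_rot: [-0.002, 1.0, 0.001, -0.001]
ft_force: [0.2, 0.7, 0.6]
grip_width: 0.0869
grip_force: 0.0
time: 34.02
position: [0.5302, -0.3002, 0.1186]
tool_rot: [-0.001, 1.0, -0.001, 0.001]
ft_force: [-0.7, -0.2, 1.3]
grip_width: 0.0869
grip_force: 0.0
t 34.0 at [ 530.2 -300.2  118.6] yaw 90.08 tilt [ 0.11 -0.1 ] w 86.9
turn 0.05 then shift [ 3.4 -2.6 80.5]
shift now [ 3.4 -2.6 80.5]
ye [ 634.3 -260.1   57.6   18.2  -87.2] (335, 311, 62, 18) 739.0
ye [ 5.233e+02 -3.031e+02  2.240e+01  1.830e+01  2.000e-01] (307, 192, 25, 29) 630.0
```

```bash
python3 -m pendant '[[[0.0034,-0.0026,0.05,0,0,0,0.8],[0,0,0.02,0,0,0,0.6],[0,0,0,0,0,0,0.6],[0,0,0,0,0,0,0.6],[0,0,0,0,0,0,0.6]]]' 30
python3 -c "
from h import *
go(527,-303,38.1,90.03)"
```

```text
time: 34.7
position: [0.5269, -0.3036, 0.0486]
tool_rot: [-0.0, 1.0, -0.001, 0.001]
ft_force: [-0.3, 0.6, 0.4]
grip_width: 0.0535
grip_force: 0.0
t 34.7 at [ 526.9 -303.6   48.6] yaw 90.02 tilt [ 0.13 -0.11] w 53.5
turn -0.01 then shift [-0.1  0.7 10.5]
shift now [-0.1  0.7 10.5]
```

```bash
python3 -m pendant '[[[0,0.0007,0.0105,0,0,0,0.5],[0,0,0,0,0,0,0],[0,0,0,0,0,0,0],[0,0,0,0,0,0,0],[0,0,0,0,0,0,0]]]' 30
python3 -m pendant '[[[0,0,0,0,0,0,0],[0,0,0,0,0,0,0],[0,0,-0.03,0,0,0,0],[0,0,-0.04,0,0,0,0],[0,0,0,0,0,0,0]]]' 30
python3 -c "
from h import *
go(575,257.8,115,81.7)"
```

```text
time: 35.33
position: [0.5263, -0.3025, 0.0371]
tool_rot: [-0.0, 1.0, -0.0, 0.0]
ft_force: [-0.3, 1.3, 4.1]
grip_width: 0.0195
grip_force: 30.9
time: 35.95
position: [0.5275, -0.3036, 0.1089]
tool_rot: [-0.0, 1.0, -0.002, 0.002]
ft_force: [-0.6, 0.0, -2.9]
grip_width: 0.0196
grip_force: 30.6
t 36.0 at [ 527.5 -303.6  108.9] yaw 90.02 tilt [ 0.26 -0.23] w 19.6
turn 8.32 then shift [ 34.  562.3  -8.1]
shift now [-47.7 561.4  -8.1]
```

```bash
python3 -m pendant '[[[-0.005,0.056,0,0,0,0,0],[-0.005,0.056,0,0,0,0,0],[-0.005,0.056,0,0,0,0,0],[-0.005,0.056,0,0,0,0,0],[-0.005,0.056,0,0,0,0,0]]]'
python3 -m pendant '[[[-0.005,0.056,0,0,0,0,0],[-0.005,0.056,0,0,0,0,0],[-0.005,0.056,0,0,0,0,0],[-0.005,0.056,0,0,0,0,0],[-0.003,0.056,0,0,0,8.3,0]]]'
python3 -m pendant '[[[0,0,0.025,0,0,0,0],[0,0,0.005,0,0,0,0],[0,0,0,0,0,0,0],[0,0,0,0,0,0,0],[0,0,0,0,0,0,0]]]'
python3 - <<'E'
from h import *
go(574.6,257.8,47.5,81.7)
c=shot('wrist');I=c['img'];cv2.imwrite('pics/w8.png',cv2.resize(I[110:270,210:440],None,fx=3.4,fy=3.4)[:,:,::-1])
E
```

```text
time: 36.58
position: [0.5497, -0.0204, 0.1048]
tool_rot: [0.0, 1.0, 0.0, -0.001]
ft_force: [0.8, 0.1, -2.4]
grip_width: 0.0197
grip_force: 30.7
time: 37.2
position: [0.5727, 0.2592, 0.1044]
tool_rot: [0.074, 0.997, -0.001, -0.001]
ft_force: [0.3, -0.8, -1.1]
grip_width: 0.0197
grip_force: 30.8
time: 37.83
position: [0.5745, 0.2571, 0.0773]
tool_rot: [0.073, 0.997, 0.0, 0.001]
ft_force: [0.7, -0.8, -0.8]
grip_width: 0.0196
grip_force: 30.6
t 37.8 at [574.5 257.1  77.3] yaw 81.64 tilt [0.07 0.02] w 19.6
turn -0.06 then shift [ 0.   0.7 29.8]
shift now [ 0.   0.7 29.8]
```

View pics/w8.png

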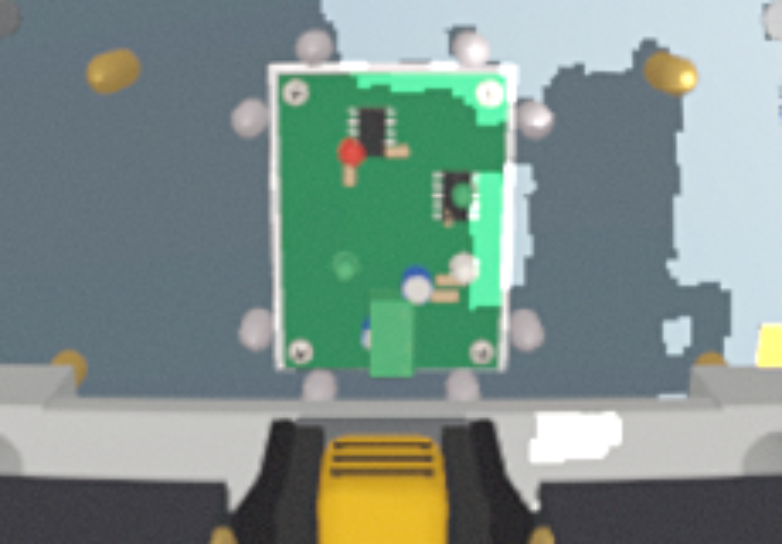

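The bar is held square over the dowels, whose roots show at (70,365) and (710,360). I'll lower it gently while watching the force.

```bash
python3 -m pendant '[[[0,0.0007,0.005,0,0,0,0],[0,0,0.003,0,0,0,0],[0,0,0,0,0,0,0],[0,0,0,0,0,0,0],[0,0,0,0,0,0,0]]]'
python3 -c "
from h import *
go(574.6,257.8,47.5,81.7)"
```

```text
time: 38.5
position: [0.574, 0.2585, 0.0686]
tool_rot: [0.072, 0.997, 0.0, 0.0]
ft_force: [0.9, -0.2, -1.2]
grip_width: 0.0197
grip_force: 30.6
t 38.5 at [574.  258.5  68.6] yaw 81.72 tilt [0.01 0.  ] w 19.7
turn 0.02 then shift [-0.7 -0.6 21.1]
shift now [-0.7 -0.6 21.1]
```

```bash
python3 -m pendant '[[[-0.0005,-0.0004,0.003,0,0,0,0],[0,0,0.003,0,0,0,0],[0,0,0.003,0,0,0,0],[0,0,0,0,0,0,0],[0,0,0,0,0,0,0]]]'
python3 -m pendant '[[[0,0,0.003,0,0,0,0],[0,0,0.003,0,0,0,0],[0,0,0.003,0,0,0,0],[0,0,0,0,0,0,0],[0,0,0,0,0,0,0]]]'
python3 -c "
from h import *
go(574.6,257.8,47.5,81.7)"
```

```text
time: 39.12
position: [0.5744, 0.258, 0.0595]
tool_rot: [0.072, 0.997, -0.0, 0.0]
ft_force: [0.2, 0.8, -1.3]
grip_width: 0.02
grip_force: 30.6
time: 39.75
position: [0.5744, 0.258, 0.0505]
tool_rot: [0.072, 0.997, 0.0, 0.0]
ft_force: [0.3, -1.0, -2.4]
grip_width: 0.0199
grip_force: 30.6
t 39.8 at [574.4 258.   50.5] yaw 81.72 tilt [0. 0.] w 19.9
turn 0.02 then shift [-0.2 -0.1  3. ]
shift now [-0.2 -0.1  3. ]
```

Clean entry. Finish, release and rise.

```bash
python3 -m pendant '[[[0,0,0.002,0,0,0,0],[0,0,0.001,0,0,0,0],[0,0,0,0,0,0,0],[0,0,0,0,0,0,0],[0,0,0,0,0,0,0.6]]]'
python3 -m pendant '[[[0,0,0,0,0,0,0.6],[0,0,0,0,0,0,0.6],[0,0,0,0,0,0,0.6],[0,0,0,0,0,0,0.6],[0,0,-0.01,0,0,0,0.6]]]'
python3 -m pendant '[[[0,0,-0.05,0,0,0,1],[0,0,-0.05,0,0,0,1],[0,0,0,0,0,0,1],[0,0,0,0,0,0,1],[0,0,0,0,0,0,1]]]'
python3 -c "
from h import *
c=shot('wrist')
for k in blobs(c['img'],(20,150,100),(32,255,255),50)[:3]: print('ye',rect(c,k,.060),cv2.boundingRect(k))
go(470.6,-303.5,115,90)"
```

```text
time: 40.38
position: [0.575, 0.2584, 0.0481]
tool_rot: [0.072, 0.997, 0.001, 0.001]
ft_force: [-0.5, 2.4, 4.5]
grip_width: 0.0242
grip_force: 2.1
time: 41.0
position: [0.5735, 0.2576, 0.0569]
tool_rot: [0.072, 0.997, -0.0, -0.001]
ft_force: [-0.8, -0.1, -0.1]
grip_width: 0.0519
grip_force: 0.0
time: 41.62
position: [0.5732, 0.2576, 0.1561]
tool_rot: [0.072, 0.997, -0.001, -0.002]
ft_force: [0.1, 0.1, -1.2]
grip_width: 0.0858
grip_force: 0.0
ye [571.9 258.   24.   18.7  -8.2] (312, 189, 23, 28)
t 41.7 at [573.2 257.6 156. ] yaw 81.71 tilt [-0.19 -0.05] w 86.1
turn -8.29 then shift [ 102.5 -561.1   41.8]
shift now [  20.6 -570.    41.8]
```

```bash
python3 -m pendant '[[[0.002,-0.057,0,0,0,0,1],[0.002,-0.057,0,0,0,0,1],[0.002,-0.057,0,0,0,0,1],[0.002,-0.057,0,0,0,0,1],[0.002,-0.057,0,0,0,0,1]]]'
python3 -m pendant '[[[0.002,-0.057,0,0,0,0,1],[0.002,-0.057,0,0,0,0,1],[0.002,-0.057,0,0,0,0,1],[0.002,-0.057,0,0,0,0,1],[0.002,-0.057,0,0,0,-8.3,1]]]'
python3 -m pendant '[[[0,0,0.04,0,0,0,0.6],[0,0,0,0,0,0,0.6],[0,0,0,0,0,0,0.6],[0,0,0,0,0,0,0.6],[0,0,0,0,0,0,0.6]]]'
python3 -c "
from h import *
c=shot('wrist')
for k in blobs(c['img'],(100,180,30),(125,255,255),150)[:4]: print('bl',rect(c,k,.049),cv2.boundingRect(k))
go(470.6,-303.5,38,90.05)"
```

```text
time: 42.3
position: [0.5224, -0.0242, 0.1565]
tool_rot: [0.072, 0.997, 0.0, -0.001]
ft_force: [1.2, -0.5, -0.3]
grip_width: 0.0872
grip_force: 0.0
time: 42.92
position: [0.4714, -0.3047, 0.1564]
tool_rot: [-0.002, 1.0, 0.001, -0.001]
ft_force: [0.5, 0.6, 0.9]
grip_width: 0.087
grip_force: 0.0
time: 43.55
position: [0.4731, -0.303, 0.1186]
tool_rot: [-0.001, 1.0, -0.001, 0.001]
ft_force: [-0.2, 0.3, -0.1]
grip_width: 0.0534
grip_force: 0.0
bl [481.3 -60.7 120.1 115.5 -88.1] (516, 161, 97, 105)
bl [ 469.9 -304.3   20.2   18.2    0.8] (309, 198, 25, 26)
t 43.6 at [ 473.  -303.   118.5] yaw 90.07 tilt [ 0.07 -0.07] w 52.9
turn 0.02 then shift [ 2.5 -0.4 80.5]
shift now [ 2.5 -0.4 80.5]
```

```bash
python3 -m pendant '[[[0.0025,-0.0004,0.045,0,0,0,0.6],[0,0,0.02,0,0,0,0.6],[0,0,0.005,0,0,0,0.6],[0,0,0,0,0,0,0.6],[0,0,0,0,0,0,0.6]]]' 30
python3 -c "
from h import *
go(470.6,-303.5,38,90.05)"
```

```text
time: 44.22
position: [0.4706, -0.3042, 0.0486]
tool_rot: [-0.0, 1.0, -0.001, 0.001]
ft_force: [0.3, 0.2, 0.2]
grip_width: 0.0521
grip_force: 0.0
t 44.2 at [ 470.6 -304.2   48.6] yaw 90.03 tilt [ 0.09 -0.1 ] w 52.1
turn -0.02 then shift [ 0.1  0.7 10.6]
shift now [ 0.1  0.7 10.6]
```

```bash
python3 -m pendant '[[[0,0.0007,0.0095,0,0,0,0.5],[0,0,0,0,0,0,0],[0,0,0,0,0,0,0],[0,0,0,0,0,0,0],[0,0,0,0,0,0,0]]]' 30
python3 -m pendant '[[[0,0,0,0,0,0,0],[0,0,0,0,0,0,0],[0,0,0,0,0,0,0],[0,0,0,0,0,0,0],[0,0,-0.03,0,0,0,0]]]' 30
python3 -m pendant '[[[0,0,-0.04,0,0,0,0],[0,0,0,0,0,0,0],[0,0,0,0,0,0,0],[0,0,0,0,0,0,0],[0,0,0,0,0,0,0]]]' 30
python3 -c "
from h import *
go(508.5,269,110,81.6)"
```

```text
time: 44.85
position: [0.47, -0.303, 0.0381]
tool_rot: [-0.0, 1.0, -0.0, 0.0]
ft_force: [0.9, -0.6, -0.5]
grip_width: 0.0199
grip_force: 30.0
time: 45.48
position: [0.4683, -0.3013, 0.0662]
tool_rot: [-0.0, 1.0, 0.002, -0.002]
ft_force: [-0.5, -0.1, -2.1]
grip_width: 0.0197
grip_force: 30.0
time: 46.1
position: [0.4693, -0.3024, 0.1069]
tool_rot: [-0.0, 1.0, 0.001, -0.001]
ft_force: [0.7, -0.3, -1.8]
grip_width: 0.0199
grip_force: 30.0
t 46.1 at [ 469.3 -302.4  106.9] yaw 90.01 tilt [-0.1  0.1] w 19.9
turn 8.41 then shift [ 44.7 571.   -2.2]
shift now [-39.3 571.4  -2.2]
```

```bash
python3 -m pendant '[[[-0.004,0.057,0,0,0,0,0],[-0.004,0.057,0,0,0,0,0],[-0.004,0.057,0,0,0,0,0],[-0.004,0.057,0,0,0,0,0],[-0.004,0.057,0,0,0,0,0]]]'
python3 -m pendant '[[[-0.004,0.057,0,0,0,0,0],[-0.004,0.057,0,0,0,0,0],[-0.004,0.057,0,0,0,0,0],[-0.004,0.057,0,0,0,0,0],[-0.003,0.058,0,0,0,8.4,0]]]'
python3 -m pendant '[[[0,0,0.025,0,0,0,0],[0,0,0.005,0,0,0,0],[0,0,0,0,0,0,0],[0,0,0,0,0,0,0],[0,0,0,0,0,0,0]]]'
python3 -c "
from h import *
go(508,269,49,81.6)"
```

```text
time: 46.72
position: [0.4898, -0.0163, 0.1076]
tool_rot: [0.0, 1.0, 0.0, -0.0]
ft_force: [0.2, -0.2, -1.7]
grip_width: 0.0196
grip_force: 30.0
time: 47.35
position: [0.5086, 0.2699, 0.1074]
tool_rot: [0.075, 0.997, -0.0, -0.0]
ft_force: [1.4, -1.3, -1.9]
grip_width: 0.0199
grip_force: 30.0
time: 47.98
position: [0.5094, 0.2675, 0.0788]
tool_rot: [0.074, 0.997, 0.0, 0.001]
ft_force: [-0.7, -0.3, -1.7]
grip_width: 0.0199
grip_force: 30.0
t 48.0 at [509.4 267.5  78.8] yaw 81.54 tilt [0.07 0.02] w 19.9
turn -0.06 then shift [ 1.7  1.3 29.8]
shift now [ 1.7  1.3 29.8]
```

```bash
python3 -m pendant '[[[0.0013,0.001,0.005,0,0,0,0],[0,0,0.003,0,0,0,0],[0,0,0,0,0,0,0],[0,0,0,0,0,0,0],[0,0,0,0,0,0,0]]]'
python3 -c "
from h import *
go(508,269,49,81.6)
c=shot('wrist');I=c['img'];cv2.imwrite('pics/w9.png',cv2.resize(I[110:270,210:440],None,fx=3.4,fy=3.4)[:,:,::-1])"
```

```text
time: 48.6
position: [0.5077, 0.2693, 0.0701]
tool_rot: [0.073, 0.997, 0.0, 0.0]
ft_force: [-0.8, -0.1, -1.9]
grip_width: 0.02
grip_force: 30.0
t 48.6 at [507.7 269.3  70.1] yaw 81.62 tilt [0.01 0.  ] w 20.0
turn 0.02 then shift [-0.3 -0.3 21.1]
shift now [-0.3 -0.3 21.1]
```

View pics/w9.png

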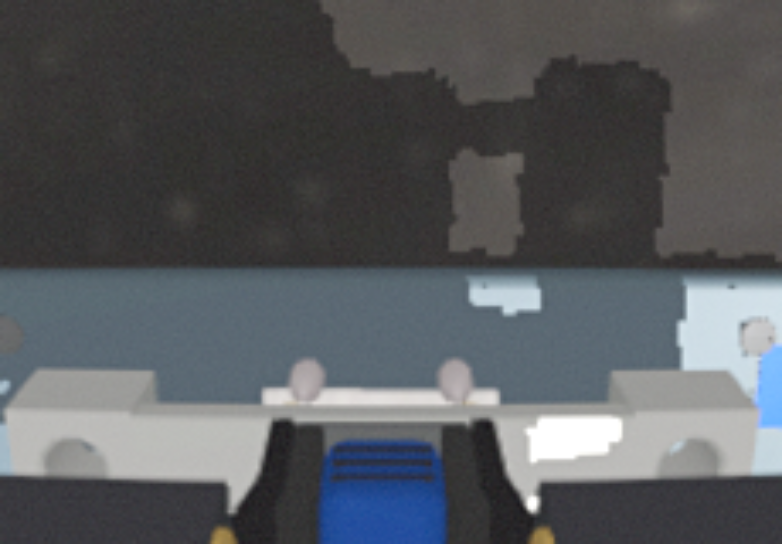

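The short bar is level and square, with its holes at (75,460) and (690,460). I'll lower it.

```bash
python3 -m pendant '[[[-0.0003,-0.0003,0.003,0,0,0,0],[0,0,0.003,0,0,0,0],[0,0,0.003,0,0,0,0],[0,0,0,0,0,0,0],[0,0,0,0,0,0,0]]]'
python3 -m pendant '[[[0,0,0.003,0,0,0,0],[0,0,0.003,0,0,0,0],[0,0,0.003,0,0,0,0],[0,0,0,0,0,0,0],[0,0,0,0,0,0,0]]]'
python3 -c "
from h import *
go(508,269,49,81.6)"
```

```text
time: 49.28
position: [0.5079, 0.2689, 0.061]
tool_rot: [0.073, 0.997, -0.0, -0.0]
ft_force: [0.1, -0.7, -2.3]
grip_width: 0.02
grip_force: 30.0
time: 49.9
position: [0.5079, 0.2689, 0.052]
tool_rot: [0.073, 0.997, -0.0, -0.0]
ft_force: [0.4, 0.2, -1.4]
grip_width: 0.0195
grip_force: 30.0
t 49.9 at [507.9 268.9  52. ] yaw 81.61 tilt [-0. -0.] w 19.5
turn 0.01 then shift [-0.1  0.1  3. ]
shift now [-0.1  0.1  3. ]
```

```bash
python3 -m pendant '[[[0,0,0.002,0,0,0,0],[0,0,0.0012,0,0,0,0],[0,0,0,0,0,0,0],[0,0,0,0,0,0,0],[0,0,0,0,0,0,0.6]]]'
python3 -m pendant '[[[0,0,0,0,0,0,0.6],[0,0,0,0,0,0,0.6],[0,0,0,0,0,0,0.6],[0,0,0,0,0,0,0.6],[0,0,-0.01,0,0,0,0.6]]]'
python3 -m pendant '[[[0,0,-0.05,0,0,0,1],[0,0,-0.05,0,0,0,1],[0,0,-0.04,0,0,0,1],[0,0,0,0,0,0,1],[0,0,0,0,0,0,1]]]'
python3 - <<'E'
from h import *
c=shot('wrist');I=c['img']
for k in blobs(I,(100,180,30),(125,255,255),50)[:5]: print('bl',rect(c,k,.060),cv2.boundingRect(k),cv2.contourArea(k))
for k in blobs(I,(20,150,100),(32,255,255),50)[:2]: print('ye',rect(c,k,.060),cv2.boundingRect(k))
cv2.imwrite('pics/w10.png',I[:,:,::-1])
go(500,270,200)
E
```

```text
time: 50.52
position: [0.5082, 0.269, 0.0489]
tool_rot: [0.073, 0.997, 0.0, 0.0]
ft_force: [-0.2, 0.8, -0.2]
grip_width: 0.024
grip_force: 0.0
time: 51.15
position: [0.5072, 0.2687, 0.0585]
tool_rot: [0.073, 0.997, -0.0, -0.001]
ft_force: [-0.1, -0.1, -0.7]
grip_width: 0.0521
grip_force: 0.0
time: 51.78
position: [0.5073, 0.2687, 0.1989]
tool_rot: [0.073, 0.997, -0.0, -0.0]
ft_force: [0.3, -0.4, -0.6]
grip_width: 0.0861
grip_force: 0.0
bl [487.5  31.4 120.1 114.5 -88. ] (74, 144, 99, 102) 6193.0
bl [374.1 343.6  20.5  17.9 -50.5] (370, 31, 25, 24) 344.0
bl [508.4 267.9  18.3  17.7  -8.3] (313, 182, 19, 19) 309.5
ye [571.5 257.6  24.8  19.1  -8.3] (312, 239, 19, 22)
ye [651.3 199.9  47.7  21.4  82.3] (264, 307, 40, 15)
t 51.8 at [506.9 268.6 198.1] yaw 81.61 tilt [-0.12 -0.03] w 86.3
shift now [ 7.   0.3 -1.9]
```

View pics/w10.png

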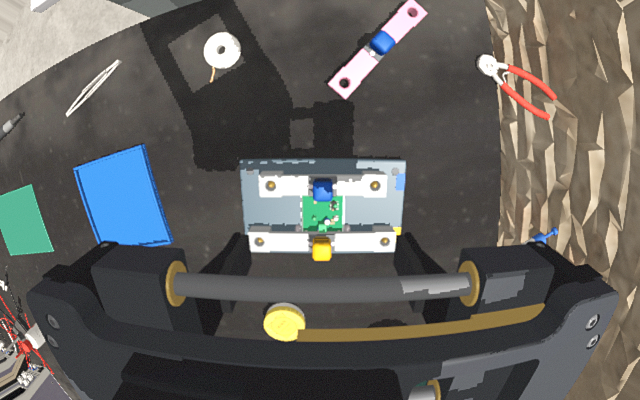

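Both bars are home: the dowels show in all four holes, at (271,186), (375,186), (259,241) and (384,242). The handle poses match the start, and the blue tray is empty. I'll hand it in.

```bash
python3 -c "
from rig import hand_in
print(hand_in())"
```

```text
the job is handed in; nothing more can be done
None
```

The job is handed in, with no verdict returned: the new board is in the nest, both bars are back home on their own dowels, the rejected board is in the red tray, and the run took about 52 of 144 s.

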